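# Free the seized bench clamp

## Robot

A 6-joint arm with a two-finger parallel gripper is mounted at the origin on a cart in front of the work surface, level with it; the furniture and walls round the work are solid. World frame = base frame: x ahead of the robot, y to its left, z up, the work surface at z = 0. Lengths are in m, angles in rad, forces in N, time in s.
With the tool pointing down it reaches from about 0.425 to 0.95 m from the base axis. Payload 14.7 kg.
Tool frame: the origin (TCP) lies on the centre line of the jaws, within the pads' length; the fingertips stand 8 mm ahead of it and the grasp point (between the pads) lies 11 mm behind it (arm.tip_extent is the distance from the TCP to the fingertips, in m); z points along the fingers, y is the line along which they close (so a half turn about z gives the same grasp; the last joint's range is limited). The gripper opens to 85 mm and grips with 20 to 120 N. Pads are 22 mm wide; open, the fingers measure 114 mm over their backs; the gripper's body (76 mm by 85 mm) begins 54 mm behind the grasp point. The pads swing forward as they close: fully open they stand 13 mm farther back than shut.
Start: joints at [-1.334, 0.48, 1.596, -0, 1.065, -0.047], TCP at [0.182, -0.624, 0.239] pointing down, gripper open.
Joint ranges: [-2.75, 2.75], [-0.82, 2.05], [0.23, 2.67], [-1.56, 4.7], [0.09, 2.69], [-2.92, 2.92]. Speed limits (rad/s): [1.89, 1.89, 2.39, 3.01, 3.01, 3.01].

## Interface

Orientations are given as a unit quaternion [x, y, z, w].
In Python, from station import arm, vision, job_done gives the robot as it stands. The module is installed in compiled form; this text tells all that it offers.
- The arm moves only by the tool jog_arm, never from a script. Its argument "motion" is a list of rows, each a list of 3 entries, a list of its own where there are three numbers: the shift along the world's x, y, z in m, then the turn, a rotation vector about the world's x, y, z in degrees, then the opening, from 0 (shut) to 1 (fully open). A call has 1 to 5 rows; each row is the pose to reach, as a shift and turn from the pose commanded when the call began; what a row does not reach only later rows make up. A row lasts 1/10 s, in which the tool goes at most 50 mm and 8.59 degrees, less where a joint would pass 70% of its speed; a pose out of reach is approached as far as the arm can. A call with a gripper value outside its range is refused whole. The fingers move at their own pace and stop on an object; "force" is the grip in N (left out, the last holds). Time passes only in rows, so rows that repeat a pose let the fingers close. It gives the time, the measured TCP pose, the force, the opening and the grip force at its end, in the units of the state.
- arm.read_state(): the state, without advancing time (a new reading comes with each control period).
- vision.snapshot(name): name is "scene" or "side" or "wrist"; returns a dict with "image" (384x512x3 uint8, red, green, blue), "K" (3x3 intrinsics, pixels), "k1" (the pictures are not rectified: a ray, as slopes to the right and down, at radius r is drawn at 1 + k1 r^2 times it, then the intrinsics apply), "origin" and "rotation" of the camera in the world. Camera axes: x right, y up, looking along -z (the intrinsics and any distortion apply to the point x, -y, -z); pixel columns grow to the right and rows downward; lengths in m; the calibration is good to about 2 mm. A picture is of the moment at which its call begins. There is no depth.
- job_done(): hands the job in; it is judged then, once.
The state is a dict: "time_s": time; "qpos": joint angles; "dq": joint speeds; "joint_torque": joint torques, N m; "ee_pos": TCP position; "orientation": TCP orientation; "force": force on the tool from outside, world axes, zero at the start; "wrist_torque": the same for the moment, N m; "grip_width": finger opening in m; "grasp_force": force on a finger pad.
Only numpy, scipy, OpenCV 4.12 (cv2) and the standard library are available. Lean on these libraries where they do the work, as an engineer would, in place of code of your own. Each camera call takes 0.05 s, during which the arm holds its last target. There are 200 camera calls.

## Task

Two wooden screw clamps are fixed to the bench; the one that holds the dark rosewood strip has seized. Break its black bar knob loose with a short firm anticlockwise twist (seen from above), go on turning it the same way until it comes up against its open stop, about 75 degrees in all, and let go. Leave the knob of the other, empty clamp as it is.

Things in the scene. Friction and masses are not known exactly. Their poses are not given: they have to be found in the camera images.
- seized_knob (a joint): knob of the clamp that holds the strip, rad: 0 = seized, as it starts; grows as it turns anticlockwise seen from above, to a solid stop at 1.31 (75 degrees). It takes about 0.3 to 0.4 N m to break loose; the resistance fades over the first 0.45 rad (26 degrees), then it turns freely (0.05 N m) and stays where it is left. It does not rise as it turns.
- seized_grip (a point): point on that knob's vertical turning axis, 168 mm above the bench, where its bar is best gripped. The knob is a black bar 52 mm long, 14 mm wide and 36 mm high (147 to 183 mm above the bench) on a round hub of 26 mm. The point's x axis runs along the bar and turns with it, y across it, z up.
- seized_clamp: the clamp with the strip, a beech frame fixed to the bench; origin on the knob's axis at the bench top, x along its arm to the post at the rear. Base 140 x 76 mm; arm 44 mm wide, with a round steel housing of 64 mm, tops 135 mm above the bench; steel collar of 32 mm under the knob, to 139 mm. The bar starts along the arm. The dark strip, 152 x 34 x 12 mm, sticks out at both sides under the arm.
- spare_knob (a joint): knob of the empty clamp, rad, anticlockwise positive, 0 at the start; it is loose (0.04 N m) and must not be turned by more than 10 degrees. That clamp and knob have the same shape and size as the other, but nothing lies under the arm. One stands left of the guitar head, one behind the guitar neck, either way round; they are at least 220 mm apart, each turned up to 29 degrees either way.

How it is judged:
By the outcome, as a careful person would: the job done as asked, in the order asked, and still so for the second after the job is handed in, with the robot touching nothing.
It also fails if it takes over 32 s, if anything falls off the work surface, if the arm or the gripper's body presses on something with over 40 N, if the wrist force passes 120 N, or if a joint passes its speed limit or range.

## Working session

There is one attempt and no reset: what is moved stays moved. The work goes in short steps, Python scripts to look and compute and a tool call to move; the robot and the scene stay as the last step left them, time stands still between calls to the robot, and variables do not carry over. Pictures are saved under pics/ and viewed, at most 10 in all, crops included, and the job is handed in when it is done.

Besides the shell and the picture viewer there is one more tool, called after ">>>" as name(argument=value, ...) on one line, values as JSON. jog_arm: Moves the arm, as the interface text tells. Its arguments: {"type":"object","properties":{"motion":{"type":"array","items":{"type":"array"}},"force":{"type":"number"}},"required":["motion"]}

```bash
mkdir -p pics; cat > h.py <<'E'
import numpy as np, cv2, pickle
from station import arm, vision, job_done
def snap(n,f):
    s=vision.snapshot(n); cv2.imwrite(f'pics/{f}.png',s['image'][:,:,::-1]); pickle.dump(s,open(f'pics/{f}.pkl','wb')); return s
def load(f): return pickle.load(open(f'pics/{f}.pkl','rb'))
def ray(s,u,v):
    K=np.array(s['K']); d=cv2.undistortPoints(np.array([[[u,v]]],float),K,np.array([s['k1'],0,0,0,0],float))[0,0]
    # cv2 model identical: x*(1+k1 r^2)
    w=np.array(s['rotation'])@np.array([d[0],-d[1],-1.]); return np.array(s['origin']),w
def onz(s,u,v,z):
    o,w=ray(s,u,v); return o+w*(z-o[2])/w[2]
def proj(s,P):
    p=np.array(s['rotation']).T@(np.array(P,float)-np.array(s['origin'])); x,y=p[0]/-p[2],-p[1]/-p[2]
    f=1+s['k1']*(x*x+y*y); q=np.array(s['K'])@[x*f,y*f,1]; return q[:2]
E
python3 - <<'E'
from h import *
a=snap('scene','scene0'); b=snap('side','side0')
for s in(a,b): print(s['origin'],s['k1'],s['K'][0][0])
cv2.imwrite('pics/both0.png',cv2.resize(np.vstack([a['image']]),None,fx=1.5,fy=1.5)[:,:,::-1])
print(arm.read_state())
E
```

```text
[0.30435099 0.74830788 0.746661  ] -0.06581593936994345 385.73161566403013
[ 0.63608003 -0.45047901  0.62115936] -0.10295476638103121 386.2280677593527
{'time_s': 0.1, 'qpos': array([-1.33360545e+00,  4.80798228e-01,  1.59679594e+00,  1.42159683e-05,
        1.06509482e+00, -4.65914354e-02]), 'dq': array([ 3.79105856e-04,  1.91935600e-05, -1.95580592e-04,  7.17736432e-04,
       -3.19232249e-03, -2.53370140e-04]), 'joint_torque': array([ 1.81473541e-03, -9.52258587e+01, -4.31043935e+01,  9.92918831e-05,
        5.17170891e-03, -1.90748921e-05]), 'ee_pos': array([ 0.18193965, -0.62365085,  0.23872323]), 'orientation': array([ 9.89950667e-01,  1.41412081e-01, -4.59728497e-05, -5.46270589e-04]), 'force': array([0.30531564, 0.07232028, 0.3746926 ]), 'wrist_torque': array([ 0.0047381 , -0.04471954, -0.03066705]), 'grasp_force': 0.0, 'grip_width': 0.08555400571384393}
```

View pics/both0.png

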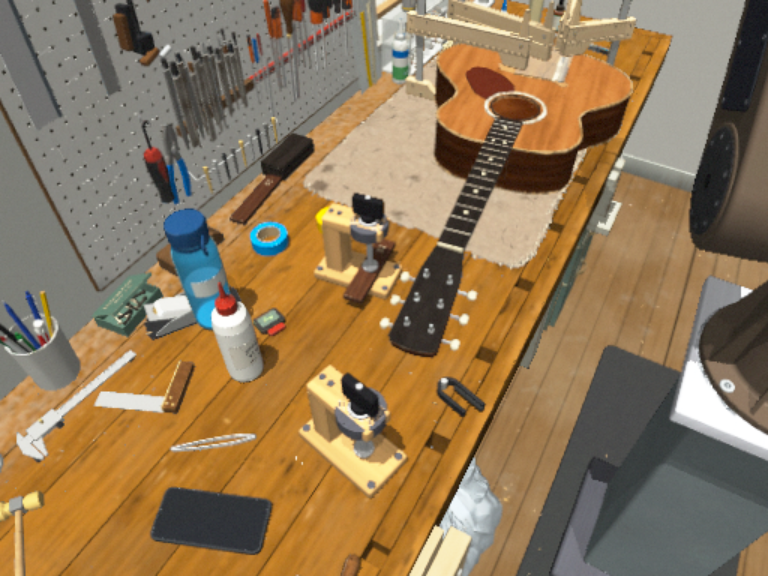

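View pics/side0.png

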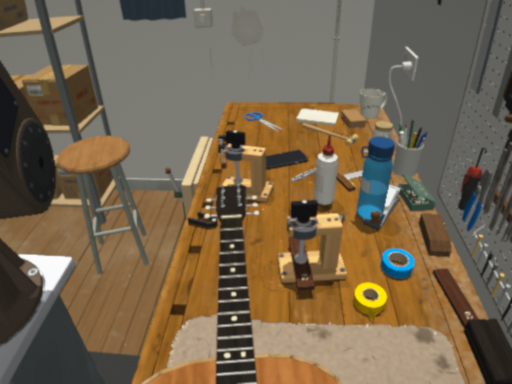

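The dark strip is in the clamp behind the guitar neck. Its knob is at about (245,139) in scene and (303,212) in side. The empty clamp is left of the head, with its knob at about (240,262) in scene.

```bash
python3 - <<'E'
from h import *
a=load('scene0');b=load('side0')
print(onz(a,245,132,.183),onz(b,303,203,.183), 'spare',onz(a,240,256,.183))
c=np.hstack([cv2.resize(a['image'][110:210,200:290],(400,444),interpolation=2)[:440],cv2.resize(b['image'][190:300,265:355],(360,440),interpolation=2)])
cv2.imwrite('pics/crop0.png',c[:,:,::-1])
E
```

```text
Traceback (most recent call last):
  File "h.py", line 11, in onz
    o,w=ray(s,u,v); return o+w*(z-o[2])/w[2]
        ~~~^^^^^^^
  File "h.py", line 9, in ray
    w=np.array(s['rotation'])@np.array([d[0],-d[1],-1.]); return np.array(s['origin']),w
      ~~~~~~~~~~~~~~~~~~~~~~~^~~~~~~~~~~~~~~~~~~~~~~~~~~
ValueError: matmul: Input operand 1 has a mismatch in its core dimension 0, with gufunc signature (n?,k),(k,m?)->(n?,m?) (size 3 is different from 4)
```

Rotation is a quaternion; fixing that.

```bash
sed -i "s/np.array(s\['rotation'\])/R(s)/g; 1a from scipy.spatial.transform import Rotation\ndef R(s): return Rotation.from_quat(s['rotation']).as_matrix()" h.py; python3 - <<'E'
from h import *
a=load('scene0');b=load('side0')
print(onz(a,245,132,.183),onz(b,303,203,.183), 'spare',onz(a,240,256,.183))
c=np.hstack([cv2.resize(a['image'][110:210,200:290],(400,444),interpolation=2)[:440],cv2.resize(b['image'][190:300,265:355],(360,440),interpolation=2)])
cv2.imwrite('pics/crop0.png',c[:,:,::-1])
E
```

```text
[0.67695103 0.15034236 0.183     ] [0.67760613 0.14406034 0.183     ] spare [0.51254905 0.44517903 0.183     ]
```

View pics/crop0.png

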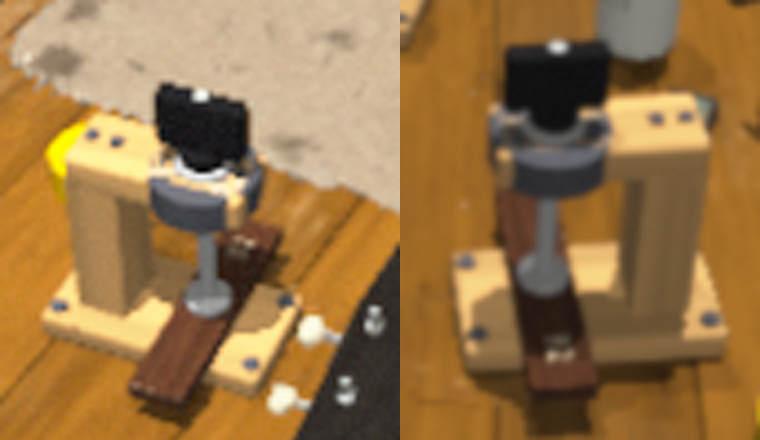

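```bash
python3 - <<'E'
from h import *
a=load('scene0');b=load('side0')
A=lambda u,v,z:onz(a,u/4.444+200-.4,v/4.444+110-.4,z)
B=lambda u,v,z:onz(b,(u-400)/4+265-.4,v/4+190-.4,z)
print(A(202,97,.183),B(559,47,.183))
for z,p in((.135,A(92,134,.135)),(.135,A(117,142,.135)),(.135,B(657,118,.135)),(.135,B(686,117,.135))): print(p)
for p,q in((A(160,88,.183),A(246,102,.183)),(B(506,47,.183),B(608,44,.183)),(B(465,262,.02),B(478,333,.02))): print(p,q,np.degrees(np.arctan2(*(q-p)[1::-1])))
E
```

```text
[0.67791566 0.14846427 0.183     ] [0.68036975 0.14947551 0.183     ]
[0.74660816 0.15484972 0.135     ]
[0.73073754 0.15394001 0.135     ]
[0.73194413 0.15684806 0.135     ]
[0.74652657 0.15814798 0.135     ]
[0.70110585 0.15263794 0.183     ] [0.65574186 0.14096602 0.183     ] -165.5710526633269
[0.65502703 0.14855925 0.183     ] [0.70396027 0.15275581 0.183     ] 4.901746672561468
[0.63784658 0.16965935 0.02      ] [0.64540489 0.11687932 0.02      ] -81.85042103099222
```

>>> jog_arm(motion=[[[0,0,0.045],[0,0,0],1],[[0.0,0.0,0.09],[0,0,0],1],[[0.0,0.0,0.135],[0,0,0],1],[[0.0,0.0,0.18],[0,0,0],1],[[0.03,0.03,0.19],[0,0,0],1]])

```text
time_s: 0.6
ee_pos: [0.2102, -0.5973, 0.434]
orientation: [0.99, 0.14, -0.0, 0.004]
force: [1.8, -0.2, -0.1]
grip_width: 0.0853
grasp_force: 0.0
```

```bash
python3 - <<'E'
from h import *
a=load('scene0')
for p in((280,20),(420,15),(375,30)):
  print([onz(a,*p,z).round(2)[:2] for z in(.15,.3,.4)])
print(arm.read_state()['ee_pos'])
E
```

```text
[array([ 0.92, -0.51]), array([ 0.76, -0.19]), array([0.66, 0.02])]
[array([ 0.48, -0.81]), array([ 0.44, -0.42]), array([ 0.41, -0.16])]
[array([ 0.59, -0.6 ]), array([ 0.52, -0.26]), array([ 0.47, -0.03])]
[ 0.21023466 -0.59726611  0.43399019]
```

>>> jog_arm(motion=[[[0.027,0.038,0],[0,0,-2],1],[[0.054,0.076,0],[0,0,-4],1],[[0.081,0.114,0],[0,0,-6],1],[[0.108,0.152,0],[0,0,-8],1],[[0.135,0.19,0],[0,0,-9.3],1]])

```text
time_s: 1.1
ee_pos: [0.3476, -0.4022, 0.4291]
orientation: [0.998, 0.06, -0.0, -0.0]
force: [0.4, -0.4, 0.7]
grip_width: 0.0853
grasp_force: 0.0
```

>>> jog_arm(motion=[[[0.027,0.038,0],[0,0,0],1],[[0.054,0.076,0],[0,0,0],1],[[0.081,0.114,0],[0,0,0],1],[[0.108,0.152,0],[0,0,0],1],[[0.135,0.19,0],[0,0,0],1]])

```text
time_s: 1.6
ee_pos: [0.4827, -0.2122, 0.4292]
orientation: [0.998, 0.061, -0.0, -0.0]
force: [0.7, -1.0, 0.2]
grip_width: 0.0853
grasp_force: 0.0
```

>>> jog_arm(motion=[[[0.027,0.038,0],[0,0,0],1],[[0.054,0.076,0],[0,0,0],1],[[0.081,0.114,0],[0,0,0],1],[[0.108,0.152,0],[0,0,0],1],[[0.135,0.19,0],[0,0,0],1]])

```text
time_s: 2.1
ee_pos: [0.6177, -0.0221, 0.429]
orientation: [0.998, 0.061, -0.0, 0.0]
force: [-0.6, -0.2, -0.3]
grip_width: 0.0858
grasp_force: 0.0
```

>>> jog_arm(motion=[[[0.015,0.04,-0.02],[0,0,0],1],[[0.03,0.08,-0.04],[0,0,0],1],[[0.045,0.12,-0.06],[0,0,0],1],[[0.061,0.171,-0.08],[0,0,0],1],[[0.061,0.171,-0.1],[0,0,0],1]])

```text
time_s: 2.6
ee_pos: [0.6788, 0.1519, 0.3281]
orientation: [0.998, 0.062, 0.0, -0.001]
force: [-0.3, -0.6, 0.5]
grip_width: 0.0853
grasp_force: 0.0
```

```bash
python3 - <<'E'
from h import *
s=snap('wrist','w1'); print(s['origin'],R(s).round(2)); print(proj(s,[.679,.149,.183]))
E
```

```text
[0.74881471 0.16112425 0.46244255] [[ 0.12  0.95  0.27]
 [-0.99  0.12  0.03]
 [-0.   -0.28  0.96]]
[258.93072996 182.17591181]
```

View pics/w1.png

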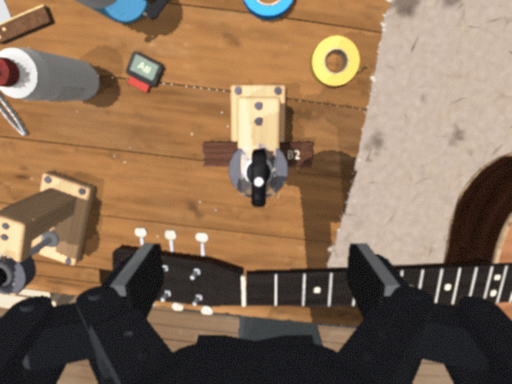

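The white dot at the centre of the knob is at (259,182), exactly where I predicted it. The bar runs almost vertically in the image, so I'll refine its yaw.

```bash
python3 - <<'E'
from h import *
s=load('w1'); c=onz(s,259,182,.183); print(c)
for p in((258,105),(258.5,121)):
  d=onz(s,*p,.135)-c; print(np.degrees(np.arctan2(d[1],d[0])))
g=s['image'].max(2); m=(g[140:212,225:295]<45).astype(np.uint8)
n,l,st,ce=cv2.connectedComponentsWithStats(m); k=1+st[1:,4].argmax(); ys,xs=np.where(l==k); print(st[k],len(ys))
P=np.array([onz(s,x+225,y+140,.183)[:2] for x,y in zip(xs,ys)]); r=cv2.minAreaRect(P.astype(np.float32)*1000); print(r)
u,sv,vt=np.linalg.svd(P-P.mean(0)); print(np.degrees(np.arctan2(*vt[0][::-1])))
for L in[(231.5,90,231.5,125),(285.5,90,286,125)]:
  d=onz(s,*L[:2],.02)-onz(s,*L[2:],.02); print(np.degrees(np.arctan2(d[1],d[0])))
print(arm.read_state()['ee_pos'])
E
```

```text
[0.6791732  0.14895811 0.183     ]
7.7080784230263335
7.2817308401711225
[ 27  10  18  56 390] 390
((682.9503173828125, 147.8153839111328), (51.88346481323242, 14.601092338562012), 4.430607318878174)
-176.04728226157584
6.07662180777946
9.34787151711979
[0.67697044 0.15041914 0.32360829]
```

>>> jog_arm(motion=[[[0.001,0.002,-0.045],[0,0,0],1],[[0.001,0.002,-0.09],[0,0,0],1],[[0.001,0.002,-0.135],[0,0,0],1],[[0.001,0.002,-0.172],[0,0,0],1],[[0.001,0.002,-0.172],[0,0,0],1]], force=100)

```text
time_s: 3.15
ee_pos: [0.6757, 0.1476, 0.1525]
orientation: [0.998, 0.06, -0.004, 0.001]
force: [-0.1, -0.1, -1.3]
grip_width: 0.0854
grasp_force: 0.0
```

```bash
python3 - <<'E'
from h import *
s=arm.read_state(); print(s['ee_pos'],s['force'],s['wrist_torque'])
a=snap('side','s2'); b=snap('scene','c2')
c=np.hstack([cv2.resize(b['image'][80:190,190:300],(400,400),interpolation=2),cv2.resize(a['image'][150:260,250:360],(400,400),interpolation=2)])
cv2.imwrite('pics/crop2.png',c[:,:,::-1])
E
```

```text
[0.67573315 0.1476454  0.1524676 ] [-0.1468632  -0.08615024 -1.27783115] [-0.01617291  0.01835179 -0.02799932]
```

View pics/crop2.png

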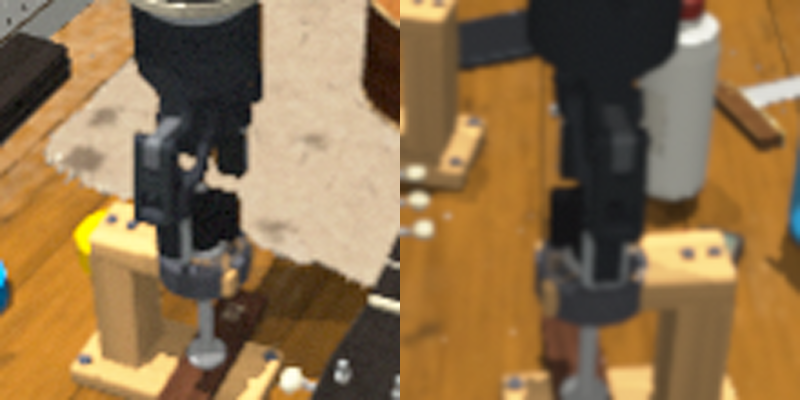

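The open fingers straddle the bar and stay clear of the housing, so I'm closing.

>>> jog_arm(motion=[[[0.001,0.0,0.002],[0,0,0],0.6],[[0.001,0.0,0.002],[0,0,0],0.3],[[0.001,0.0,0.002],[0,0,0],0],[[0.001,0.0,0.002],[0,0,0],0],[[0.001,0.0,0.002],[0,0,0],0]], force=100)

```text
time_s: 3.75
ee_pos: [0.6802, 0.1489, 0.1599]
orientation: [0.998, 0.061, 0.0, 0.0]
force: [-0.8, -8.3, 29.2]
grip_width: 0.0129
grasp_force: 77.2
```

>>> jog_arm(motion=[[[0,0,0],[0,0,0],0],[[0,0,0],[0,0,0],0],[[0,0,0],[0,0,0],0]])

```text
time_s: 4.05
ee_pos: [0.6802, 0.1489, 0.1601]
orientation: [0.998, 0.061, 0.0, 0.0]
force: [-1.9, -2.8, 7.6]
grip_width: 0.0126
grasp_force: 97.6
```

```bash
python3 - <<'E'
from h import *
print(arm.read_state())
E
```

```text
{'time_s': 4.05, 'qpos': array([ 1.72093306e-01,  6.21193069e-01,  1.55288144e+00, -3.24318880e-04,
        9.66956755e-01,  1.62148087e+00]), 'dq': array([-0.00186566,  0.00079978, -0.00154707,  0.001545  ,  0.00060448,
        0.00046499]), 'joint_torque': array([ 1.10021286e+00, -1.00300155e+02, -3.87987542e+01,  4.79167029e-01,
       -8.78036264e-01,  6.17163110e-03]), 'ee_pos': array([0.68017179, 0.14887815, 0.16005423]), 'orientation': array([9.98152419e-01, 6.07589683e-02, 2.93795445e-04, 1.01480235e-04]), 'force': array([-1.92592192, -2.81913721,  7.59322701]), 'wrist_torque': array([-0.33932239,  0.35984396,  0.02142917]), 'grasp_force': 97.56468057632446, 'grip_width': 0.012555720827470888}
```

>>> jog_arm(motion=[[[0,0,0],[0,0,5],0],[[0,0,0],[0,0,10],0],[[0,0,0],[0,0,15],0]])

```text
time_s: 4.35
ee_pos: [0.6801, 0.149, 0.16]
orientation: [0.981, 0.192, 0.0, -0.0]
force: [-3.0, 0.1, 8.5]
grip_width: 0.0126
grasp_force: 97.9
```

```bash
python3 - <<'E'
from h import *
s=arm.read_state();print(s['force'],s['wrist_torque'],s['qpos'][5],Rotation.from_quat(s['orientation']).as_matrix()[:,0])
E
```

```text
[-2.9857913   0.0683998   8.51018941] [-0.01014617  0.61404759 -0.25793668] 1.356262908392426 [9.26184598e-01 3.77070091e-01 4.86410056e-04]
```

>>> jog_arm(motion=[[[0,0,0],[0,0,6],0],[[0,0,0],[0,0,12],0],[[0,0,0],[0,0,18],0],[[0,0,0],[0,0,24],0],[[0,0,0],[0,0,30],0]])

```text
time_s: 4.85
ee_pos: [0.6799, 0.1493, 0.16]
orientation: [0.898, 0.44, 0.0, -0.0]
force: [-4.4, 1.0, 9.7]
grip_width: 0.0127
grasp_force: 98.0
```

>>> jog_arm(motion=[[[0,0,0],[0,0,6],0],[[0,0,0],[0,0,12],0],[[0,0,0],[0,0,18],0],[[0,0,0],[0,0,23],0],[[0,0,0],[0,0,27],0]])

```text
time_s: 5.35
ee_pos: [0.6796, 0.1494, 0.16]
orientation: [0.771, 0.637, -0.0, -0.0]
force: [-6.4, 2.0, 12.0]
grip_width: 0.0127
grasp_force: 98.2
```

```bash
python3 - <<'E'
from h import *
s=arm.read_state();x=Rotation.from_quat(s['orientation']).as_matrix()[:,0];print(s['force'],s['wrist_torque'],s['grip_width'],np.degrees(np.arctan2(x[1],x[0])))
E
```

```text
[-6.35879975  2.0398355  12.02292298] [ 0.3898714   1.07330807 -0.08957474] 0.01269182506332288 79.1655697760965
```

>>> jog_arm(motion=[[[0,0,0],[0,0,1.5],0],[[0,0,0],[0,0,3],0],[[0,0,0],[0,0,3],0]])

```text
time_s: 5.65
ee_pos: [0.6795, 0.1494, 0.16]
orientation: [0.755, 0.656, -0.0, -0.0]
force: [-5.8, 2.8, 11.5]
grip_width: 0.0127
grasp_force: 98.2
```

```bash
cat > st.py <<'E'
from h import *
s=arm.read_state();x=Rotation.from_quat(s['orientation']).as_matrix()[:,0];print(s['force'],s['wrist_torque'],s['grip_width'],np.degrees(np.arctan2(x[1],x[0])))
E
python3 st.py
```

```text
[-5.76799253  2.77262445 11.50496109] [0.40534937 1.07895512 0.07233279] 0.012684013128591765 82.0200663112567
```

>>> jog_arm(motion=[[[0,0,0],[0,0,1.5],0],[[0,0,0],[0,0,3],0]])

```text
time_s: 5.85
ee_pos: [0.6796, 0.1494, 0.1601]
orientation: [0.738, 0.675, 0.0, -0.001]
force: [-6.5, 1.3, 11.2]
grip_width: 0.0129
grasp_force: 109.3
```

```bash
python3 st.py
```

```text
[-6.52335963  1.30818756 11.1883912 ] [ 0.26469144  1.11232933 -2.2465478 ] 0.012874904519750529 84.92208134110004
```

>>> jog_arm(motion=[[[0,0,0],[0,0,0],0],[[0,0,0],[0,0,0],0]])

```text
time_s: 6.05
ee_pos: [0.6795, 0.1494, 0.1601]
orientation: [0.738, 0.675, 0.0, -0.001]
force: [-5.9, 1.2, 11.3]
grip_width: 0.0122
grasp_force: 108.1
```

```bash
python3 st.py
```

```text
[-5.94306891  1.188899   11.33060932] [ 0.33110462  1.08628698 -2.12573521] 0.012247727057121318 84.84285338848487
```

The torque jumped to -2.2 N m, so the knob is on its stop. I'll relieve the pad twist a little and release.

>>> jog_arm(motion=[[[0,0,0],[0,0,-1.3],0],[[0,0,0],[0,0,-1.3],0.2],[[0,0,0],[0,0,-1.3],0.6],[[0,0,0],[0,0,-1.3],1],[[0,0,0],[0,0,-1.3],1]])

```text
time_s: 6.55
ee_pos: [0.68, 0.149, 0.1592]
orientation: [0.745, 0.667, -0.0, 0.0]
force: [-1.0, 0.6, -0.2]
grip_width: 0.06
grasp_force: 0.0
```

>>> jog_arm(motion=[[[0,0,0],[0,0,0],1],[[0,0,0.03],[0,0,0],1],[[0,0,0.07],[0,0,0],1],[[0,0,0.12],[0,0,0],1],[[0,0,0.17],[0,0,0],1]])

```text
time_s: 7.05
ee_pos: [0.6796, 0.1489, 0.3308]
orientation: [0.745, 0.667, -0.0, -0.0]
force: [1.7, 0.4, 0.0]
grip_width: 0.0852
grasp_force: 0.0
```

```bash
python3 - <<'E'
from h import *
s=snap('wrist','w3'); c=proj(s,[.679,.149,.183]); print(c); snap('scene','c3')
u,v=int(c[0]),int(c[1]); cv2.imwrite('pics/crop3.png',cv2.resize(s['image'][max(v-90,0):v+90,u-120:u+120],None,fx=3,fy=3,interpolation=2)[:,:,::-1])
E
```

```text
[253.91520804 181.61812604]
```

View pics/crop3.png

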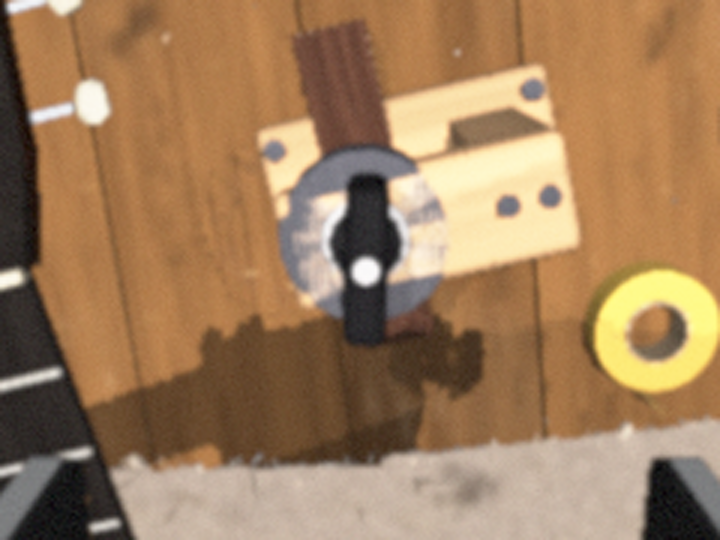

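The bar at crop (367,175)–(364,340) stands about 75° from the arm, at its stop. The gripper is clear and nothing else has moved, so I'm handing in.

```bash
python3 -c "
from station import job_done
print(job_done())"
```

```text
the job is handed in; nothing more can be done
None
```

I broke the seized knob loose and turned it anticlockwise about 75° to its open stop, where the torque jumped to 2.2 N m, then let go. The arm never went near the spare clamp, and I handed the job in about 7 s into the 32 s limit; no verdict came back.

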